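# Set the iris ring to the red marker and take the reading

### The job

On the round light box, push the orange lever gently around its arc from one side with a fingertip, without pinching it, until its pointer points at the middle of the red marker on the dial. Then, with the ring left set there, press the green button fully down and let it go. Do not press the yellow button, and leave the other things on the bench where they are.

Things in the scene. Friction and masses are not known exactly. Their poses are not given: they have to be found in the camera images.
- ring_centre (a point): Centre of the top face of the black rotating iris ring (100 mm diameter, top 56 mm above the bench) on a round grey light box with a cream dial (260 mm diameter, dial face 41 mm above the bench). The ring turns about the vertical axis through this point. The frame turns with the ring: the lever and its pointer lie along its -x direction, z is up. The light box is fixed to the bench, its position and yaw vary.
- ring (a joint): Angle of the iris ring in rad, positive counter-clockwise seen from above, 0 with the lever at the middle of the printed scale; stops at -1.3 and +1.3. Dry friction (about 2 N at the paddle) holds it wherever it is left; it does not spring back.
- paddle (a point): Middle of the upright orange paddle on the lever, 62 mm from the ring's axis, 76 mm above the bench. The paddle is the part to push: 27 mm long radially, 12 mm thick along the arc, standing from 56 mm to 99 mm above the bench on a flat steel arm whose top is 56 mm above the bench. Pressing both of its flat sides at once counts as pinching. Nothing else on the light box is higher than 58 mm.
- pointer (a point): Tip of the black pointer nib at the outer end of the lever arm, 82 mm from the ring's axis, 48 mm above the bench. Ring axis, paddle and pointer lie on one radial line.
- red_mark (a point): Centre of the top of the red round marker, 20 mm diameter, 6 mm high, fixed on the dial 80 to 120 mm from the ring's axis, on either side of the lever. The setting is right when the line from the ring's axis through the pointer passes over the middle of it.
- blue_mark (a point): Centre of the top of the blue round marker, otherwise like the red one, on the other side of the lever: not the setting wanted.
- measure_top (a point): Centre of the top of the green push button (32 mm diameter, its top 12 mm above its box) on a small fixed grey box (80 x 70 x 32 mm), left or right of the light box. It is pressed straight down.
- measure (a joint): Travel of the green button in m: 0 up, 0.006 fully down; springs back; about 5 N when fully down.
- reset_top (a point): Centre of the top of the yellow push button on a like box on the other side: not to be pressed.
- reset (a joint): Travel of the yellow button in m: 0 up, 0.006 fully down.
- board: Loose green circuit board, 80 x 110 mm, 22 mm high on four brass standoffs. Origin under its centre.
- tray: Loose blue parts tray, 90 x 110 x 25 mm. Origin under its centre.
- driver: Loose screwdriver with a red handle, 170 mm long, lying along its x axis. Origin at its underside, near the middle.
- probe: Loose black test probe, 133 mm long, 16 mm thick, lying along its x axis. Origin at its underside near the middle.
- spool: Loose metal solder spool, 54 mm diameter, 40 mm high, standing. Origin under its centre.
- spray: Loose blue can, 54 mm diameter, 160 mm high, standing. Origin under its centre.
- attenuator: Loose metal plug-in attenuator, 18 mm diameter, 45 mm high, standing. Origin under its centre.
- foot: Loose red plastic foot block, 60 x 60 x 50 mm. Origin under its centre.

How it is judged:
By the outcome, as a careful person would: the job done as asked, in the order asked, and still so for the second after the job is handed in, with the robot touching nothing.
It also fails if it takes over 48 s, if anything falls off the work surface, if the arm or the gripper's body presses on something with over 40 N, if the wrist force passes 120 N, or if a joint passes its speed limit or range.

### The arm

A 7-joint arm with a two-finger parallel gripper is mounted at the origin on the work surface. World frame = base frame: x ahead of the robot, y to its left, z up, the work surface at z = 0. Lengths are in mm, angles in rad, forces in N, time in s.
With the tool pointing down it reaches from about 425 to 975 mm from the base axis. Payload 16.7 kg.
Tool frame: the origin (TCP) lies midway between the tips of the shut fingers; the grasp point (between the pads) lies 19 mm behind it; y points along the fingers, x is the direction in which the jaws open and shut, and the axes are right-handed (so a half turn about y gives the same grasp; the last joint's range is limited). The gripper opens to 85 mm and grips with 20 to 120 N. Pads are 22 mm wide; open, the fingers measure 114 mm over their backs; the gripper's body (76 mm by 85 mm) begins 54 mm behind the grasp point. The pads swing forward as they close: fully open they stand 13 mm farther back than shut.
Start: joints at [1.179, 0.426, 0.074, 1.606, -0.034, 1.111, -0.067], TCP at [162.255, -655.171, 231.302] pointing down, gripper open.
Joint ranges: [-2.85, 2.85], [-0.5, 2.14], [-1.23, 1.37], [0.21, 2.46], [-1.02, 4.16], [0.16, 2.05], [-2.73, 2.73]. Speed limits (rad/s): [1.89, 1.89, 2.39, 2.39, 3.01, 3.01, 3.01].

### API

Orientations are given as a 3x3 rotation matrix whose columns are the frame's x, y, z axes.
In Python, from workcell import get_state, grab_frame, finish_job, recognise, place_of gives the robot as it stands.
- The arm moves only by the tool play_rows, never from a script. Its argument "motion" is a list of rows, each an object with "hand": the finger opening in m, from 0 to 0.0854; "slide": the shift along the tool's x, y, z in m, a list of three; "twist": the turn, a rotation vector about the tool's x, y, z in degrees, a list of three. A call has 1 to 20 rows; each row is the pose to reach, as a shift and turn from the pose commanded when the call began, along the tool's axes at that moment; what a row does not reach only later rows make up. A row lasts 1/12 s, in which the tool goes at most 41.7 mm and 7.16 degrees, less where a joint would pass 70% of its speed; a pose out of reach is approached as far as the arm can. A call with a gripper value outside its range is refused whole. The fingers move at their own pace and stop on an object; "squeeze" is the grip in N (left out, the last holds). Time passes only in rows, so rows that repeat a pose let the fingers close. It gives the time, the measured TCP pose, the force and the opening at its end, in the units of the state.
- get_state(): the state, without advancing time (a new reading comes with each control period).
- grab_frame(name): name is "scene" or "top"; returns a dict with "pixels" (420x560x3 uint8, blue, green, red), "intrinsics" (3x3 intrinsics, pixels), "rvec" (rotation vector, rad) and "tvec" (3), from world to camera coordinates, as OpenCV has them. Camera axes: x right, y down, z forward; pixel columns grow to the right and rows downward; lengths in mm; the calibration is good to about 2 mm. A picture is of the moment at which its call begins. There is no depth.
- finish_job(): hands the job in, once; it reports no verdict.
Trained networks look in the newest picture that a camera, given by its name, has taken for a name from the list of things; names that differ only in an ending like _2 or _b are one class to them, and where a whole thing is asked for, a point or a joint stands for the part that bears it (a point fixed in the world has none). Each returns a list of dicts, best first, with "score" (0 to 1); they miss things now and then, are a little off and sometimes report something else, mostly with a low value. They report only what shows in the picture. A call takes as long as a camera call.
- recognise(label, camera): "box" ([centre column, centre row, width, height] in pixels, round what is visible of it).
- place_of(label, camera): "centre" ([column, row] in pixels: a listed point, or the origin of a listed thing).
The state is a dict: "t": time; "joint_pos": joint angles; "joint_velocities": joint speeds; "effort": joint torques, N m; "ee_pos": TCP position; "ee_rot": TCP orientation; "ft_force": force on the tool from outside, world axes, zero at the start; "moment": the same for the moment, N m; "gripper_width": opening from 0.0 (shut) to 1.0 (fully open).
Only numpy, scipy, OpenCV 4.12 (cv2) and the standard library are available. Lean on these libraries where they do the work, as an engineer would, in place of code of your own. Each camera call takes 0.05 s, during which the arm holds its last target.

## Working session

There is one attempt and no reset: what is moved stays moved. The work goes in short steps, Python scripts to look and compute and a tool call to move; the robot and the scene stay as the last step left them, time stands still between calls to the robot, and variables do not carry over. Pictures are saved under pics/ and viewed, and the job is handed in when it is done.

Besides the shell and the picture viewer there is one more tool, called as name(argument=value, ...), one argument or row to a line, values as JSON. play_rows: Moves the arm, as the interface text tells. Its arguments: {"type":"object","properties":{"motion":{"type":"array","items":{"type":"object","properties":{"hand":{"type":"number"},"slide":{"type":"array","items":{"type":"number"}},"twist":{"type":"array","items":{"type":"number"}}}}},"squeeze":{"type":"number"}},"required":["motion"]}

```bash
mkdir -p pics; cat > h.py <<'E'
import numpy as np,cv2
from workcell import *
def ray(f,px):
    K=np.array(f["intrinsics"],float);R,_=cv2.Rodrigues(np.array(f["rvec"],float));t=np.array(f["tvec"],float).ravel()
    d=R.T@np.linalg.inv(K)@np.array([px[0],px[1],1.]);c=-R.T@t
    return c,d
def atz(f,px,z):
    c,d=ray(f,px);return c+d*(z-c[2])/d[2]
def proj(f,p):
    return cv2.projectPoints(np.array(p,float).reshape(-1,3),np.array(f["rvec"],float),np.array(f["tvec"],float),np.array(f["intrinsics"],float),None)[0].reshape(-1,2)
E
python3 - <<'E'
from h import *
s=get_state();print(s)
Z=dict(ring_centre=56,paddle=76,pointer=48,red_mark=47,blue_mark=47,measure_top=44,reset_top=44)
for n in("top","scene"):
    f=grab_frame(n);cv2.imwrite(f"pics/{n}0.png",f["pixels"])
    for k,z in Z.items():
        for r in place_of(k,n)[:2]:print(n,k,round(r["score"],2),np.round(r["centre"],1),np.round(atz(f,r["centre"],z),1))
E
```

```text
{'t': 0.0, 'joint_pos': array([ 1.17851318,  0.42676483,  0.07382959,  1.60661675, -0.03409358,
        1.11077963, -0.06709017]), 'joint_velocities': array([ 1.38436812e-03,  1.79843118e-04,  9.41211641e-05, -1.33976498e-03,
        8.98710592e-04,  1.18390127e-05,  1.32805447e-03]), 'effort': array([-4.49581876e-04, -9.49841881e+01,  3.76098856e+00, -4.63514686e+01,
        1.92187837e-02,  9.96195828e-03, -1.30986217e-05]), 'ee_pos': array([ 162.15778115, -654.81172363,  230.58375695]), 'ee_rot': array([[ 2.40404937e-01, -4.07730644e-04,  9.70672602e-01],
       [-9.70671809e-01,  1.24466858e-03,  2.40405263e-01],
       [-1.30618628e-03, -9.99999142e-01, -9.65481702e-05]]), 'ft_force': array([ 0.14055374,  0.92185647, -0.0287434 ]), 'moment': array([-0.0109628 ,  0.00173441, -0.02880482]), 'gripper_width': 0.9988528657666473}
top ring_centre 0.93 [293.2 186.5] [551.2 -41.3  56. ]
top ring_centre 0.4 [330.4 120.3] [ 725.7 -141.6   56. ]
top paddle 0.91 [285.6 207.3] [495.2 -20.8  76. ]
top paddle 0.75 [390.9 136.8] [ 672.8 -291.4   76. ]
top pointer 0.83 [286.7 220.7] [465.3 -23.6
[... 190 characters left out ...]
82.8 194.4] [ 530.2 -271.8   44. ]
top reset_top 0.69 [164.8 232.2] [441.1 281.8  44. ]
scene ring_centre 0.72 [254.8 207. ] [557.4 -36.9  56. ]
scene ring_centre 0.5 [147.  195.6] [ 711.9 -256.3   56. ]
scene paddle 0.91 [276.4 189.6] [492.5 -26.   76. ]
scene pointer 0.7 [280.7 194. ] [475.2 -26.3  48. ]
scene pointer 0.38 [201.3 160.4] [ 527.4 -269.    48. ]
scene red_mark 0.6 [255.6 325.1] [774.1 176.2  47. ]
scene red_mark 0.55 [248.3 130.6] [ 343.  -272.8   47. ]
scene blue_mark 0.37 [264.8 178.7] [460.9 -94.7  47. ]
scene measure_top 0.52 [199.8 161.9] [ 531.5 -271.1   44. ]
scene measure_top 0.51 [275.  190.8] [473.5 -47.1  44. ]
scene reset_top 0.67 [393.9 253.6] [438.3 280.5  44. ]
```

```bash
python3 - <<'E'
import cv2
a=cv2.imread("pics/top0.png");b=cv2.imread("pics/scene0.png")
cv2.imwrite("pics/t1.png",cv2.resize(a[110:290,140:420],None,fx=2.8,fy=2.8,interpolation=cv2.INTER_CUBIC))
cv2.imwrite("pics/s1.png",cv2.resize(b[100:350,100:460],None,fx=2.2,fy=2.2,interpolation=cv2.INTER_CUBIC))
E
```

```text
(no output)
```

View pics/t1.png

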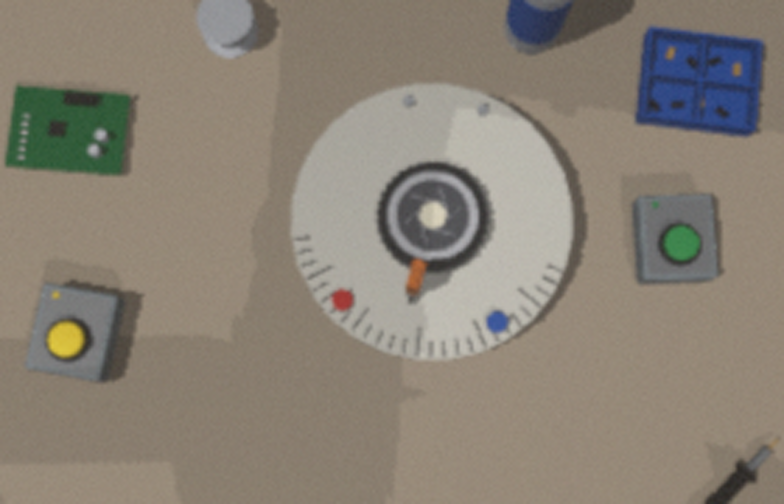

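View pics/s1.png

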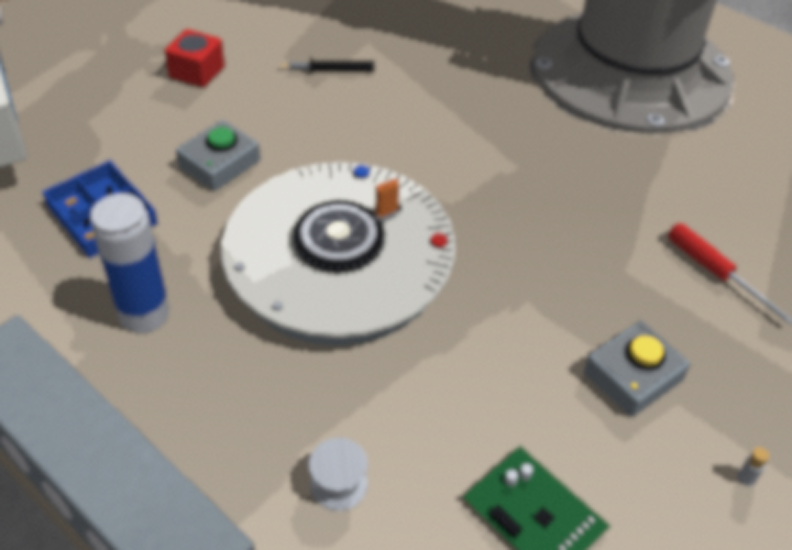

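View pics/top0.png

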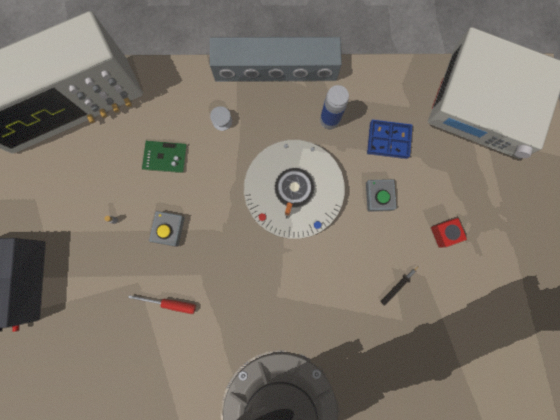

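Top view: red marker at about px (262,217), left of the lever (288,208), with blue on the right at (318,225). Green is at (383,196) on the right and yellow at (164,232). Next I'll refine these by colour.

```bash
cat >> h.py <<'E'
def blobs(f,roi,lo,hi):
    x0,y0,x1,y1=roi
    im=cv2.resize(f["pixels"][y0:y1,x0:x1],None,fx=4,fy=4,interpolation=cv2.INTER_CUBIC)
    h=cv2.cvtColor(im,cv2.COLOR_BGR2HSV)
    m=cv2.inRange(h,np.array(lo),np.array(hi))
    n,l,st,c=cv2.connectedComponentsWithStats(m)
    return [(st[i,4]/16,(c[i]+.5)/4-.5+[x0,y0]) for i in range(1,n) if st[i,4]>80]
E
python3 - <<'E'
from h import *
C={}
for n,rois in(("top",dict(red=(250,205,275,230),blue=(305,212,332,238),green=(370,183,398,210),paddle=(275,195,300,225))),("scene",dict(red=(285,195,312,222),blue=(255,168,275,188),green=(190,152,212,172),paddle=(262,175,290,205)))):
    f=grab_frame(n);
    K=f["intrinsics"];print(n,K[0][0],ray(f,(0,0))[0])
    H=dict(red=((0,130,60),(6,255,255),47),blue=((105,110,60),(130,255,255),47),green=((55,110,40),(85,255,255),44),paddle=((5,130,60),(15,255,255),77))
    for k,r in rois.items():
        lo,hi,z=H[k]
        for a,c in blobs(f,r,lo,hi):print(n,k,a,np.round(c,2),np.round(atz(f,c,z),1))
    g=cv2.resize(f["pixels"],None,fx=1,fy=1)
    # dial outline by low saturation / brightness
    hsv=cv2.cvtColor(g,cv2.COLOR_BGR2HSV)
    print(hsv[150,262] if n=="top" else hsv[235,260])
E
```

```text
top 381.75473759857283 [ 356.03326251   -2.36446918 1003.7685935 ]
top red 33.1875 [261.88 216.63] [476.6  38.8  47. ]
top blue 32.75 [317.1  224.51] [ 454.6 -100.2   47. ]
top green 113.1875 [383.02 196.38] [ 525.  -272.1   44. ]
top paddle 47.375 [288.24 207.61] [494.2 -27.3  77. ]
[ 21  33 147]
scene 422.7149321156649 [1050.65432398  459.18978828  799.96202731]
scene red 25.6875 [299.15 208.82] [481.5  39.9  47. ]
scene blue 21.0625 [263.85 177.56] [459.4 -99.5  47. ]
scene green 84.5625 [200.17 162.53] [ 532.6 -268.3   44. ]
scene paddle 111.1875 [275.56 189.75] [495.  -26.4  77. ]
[ 26   9 202]
```

```bash
cat >> h.py <<'E'
from scipy.optimize import least_squares
def hull(f,x,y,r,z0,z1):
    a=np.linspace(0,2*np.pi,120)
    P=np.vstack([np.c_[x+r*np.cos(a),y+r*np.sin(a),0*a+z] for z in (z0,z1)])
    return cv2.convexHull(proj(f,P).astype(np.float32))
def cen(h):
    m=cv2.moments(h);return np.array([m["m10"],m["m01"]])/m["m00"]
def cyl(f,c,r,z0,z1):
    g=atz(f,c,z1)[:2]
    return least_squares(lambda p:cen(hull(f,p[0],p[1],r,z0,z1))-c,g).x
E
python3 - <<'E'
from h import *
for n,B in(("top",dict(red=(261.88,216.63),blue=(317.1,224.51),green=(383.02,196.38))),("scene",dict(red=(299.15,208.82),blue=(263.85,177.56),green=(200.17,162.53)))):
    f=grab_frame(n)
    for k,c in B.items():
        print(n,k,cyl(f,np.array(c),*((16,34,44) if k=="green" else (10,41,47))))
    hsv=cv2.cvtColor(f["pixels"],cv2.COLOR_BGR2HSV)
    s=hsv[...,1];
    m=((s<52)&(hsv[...,2]>95)).astype(np.uint8)*255
    cv2.imwrite(f"pics/m_{n}.png",m)
    # dial edge via radial search about guess
    ctr=np.array([552,-39.])
    g=cv2.GaussianBlur(s.astype(np.float32),(0,0),0.7); v=cv2.GaussianBlur(hsv[...,2].astype(np.float32),(0,0),0.7)
    for name,R,z,im,sg in(("dial",130,41,g,1),("ringV",50,56,v,1)):
        c0=ctr.copy()
        for it in range(6):
            A=np.deg2rad(np.arange(0,360,4));pts=[]
            rr=np.arange(R-12,R+12,0.5)
            for a in A:
                P=np.c_[c0[0]+rr*np.cos(a),c0[1]+rr*np.sin(a),0*rr+z];u=proj(f,P).astype(np.float32)
                val=cv2.remap(im,u[:,0:1],u[:,1:2],cv2.INTER_LINEAR).ravel()
                d=np.gradient(val)*sg; i=np.argmax(d)
                if d[i]>0.5 and 2<i<len(rr)-3:pts.append(P[i,:2])
            pts=np.array(pts)
            q=least_squares(lambda p:np.hypot(pts[:,0]-p[0],pts[:,1]-p[1])-p[2],[*c0,R],loss="soft_l1",f_scale=1.5)
            c0=q.x[:2]
        print(n,name,np.round(q.x,1),len(pts),np.median(abs(q.fun)))
E
```

```text
top red [476.94688944  38.90941539]
top blue [ 454.89910862 -100.28448455]
top green [ 525.85667111 -273.41017824]
top dial [550.6 -44.  130. ] 90 0.49259294285219823
top ringV [549.9 -45.1  51.3] 89 0.6737544626775076
scene red [479.20591324  38.14062632]
scene blue [ 456.99381235 -101.79119013]
scene green [ 529.04615177 -273.21183438]
scene dial [556.1 -43.  131.9] 83 1.1026337651538256
scene ringV [559.3 -41.1  53.6] 85 1.1990704027681645
```

View pics/m_top.png

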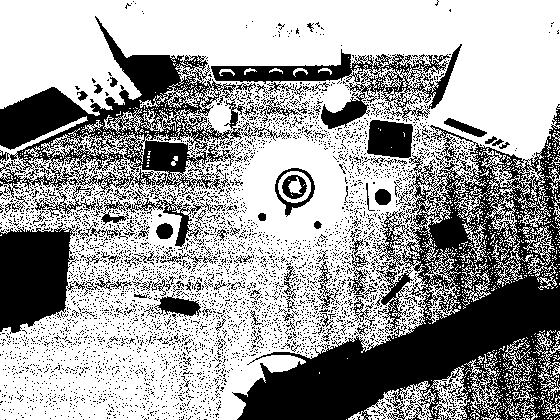

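```bash
cat >> h.py <<'E'
from scipy.spatial.transform import Rotation as Ro
def go(p,ang=None,s=None):
    """world target p, direction angle (deg) of tool -x in world; returns slide(m),twist(deg)"""
    s=s or get_state();R0=np.array(s["ee_rot"]);p0=np.array(s["ee_pos"])
    sl=R0.T@(np.array(p,float)-p0)/1000
    if ang is None: tw=np.zeros(3)
    else:
        a=np.deg2rad(ang);x=-np.array([np.cos(a),np.sin(a),0]);y=np.array([0,0,-1.]);z=np.cross(x,y)
        tw=Ro.from_matrix(R0.T@np.c_[x,y,z]).as_rotvec(degrees=True)
    return np.round(sl,4),np.round(tw,2)
E
python3 - <<'E'
from h import *
print(go((482,-61,200),73.5));print(go((482,-61,68),73.5))
E
```

```text
(array([-0.4999,  0.0313,  0.4532]), array([-0.  , 30.41, -0.  ]))
(array([-0.4999,  0.1633,  0.4532]), array([-0.  , 30.41, -0.  ]))
```

play_rows(
  motion=[
    {"hand": 0, "slide": [-0.025, 0.0, 0.023], "twist": [0, 0, 0]},
    {"hand": 0, "slide": [-0.05, 0.0, 0.045], "twist": [0, 2, 0]},
    {"hand": 0, "slide": [-0.075, 0.0, 0.068], "twist": [0, 4, 0]},
    {"hand": 0, "slide": [-0.1, 0.0, 0.091], "twist": [0, 6, 0]},
    {"hand": 0, "slide": [-0.125, 0.0, 0.113], "twist": [0, 8, 0]},
    {"hand": 0, "slide": [-0.15, 0.0, 0.136], "twist": [0, 10, 0]},
    {"hand": 0, "slide": [-0.175, 0.0, 0.159], "twist": [0, 12, 0]},
    {"hand": 0, "slide": [-0.2, 0.0, 0.181], "twist": [0, 14, 0]},
    {"hand": 0, "slide": [-0.225, 0.0, 0.204], "twist": [0, 15.5, 0]},
    {"hand": 0, "slide": [-0.25, 0.0, 0.227], "twist": [0, 17, 0]},
    {"hand": 0, "slide": [-0.275, 0.0, 0.249], "twist": [0, 18.5, 0]},
    {"hand": 0, "slide": [-0.3, 0.005, 0.272], "twist": [0, 20, 0]},
    {"hand": 0, "slide": [-0.325, 0.01, 0.295], "twist": [0, 22, 0]},
    {"hand": 0, "slide": [-0.35, 0.015, 0.317], "twist": [0, 24, 0]},
    {"hand": 0, "slide": [-0.375, 0.02, 0.34], "twist": [0, 26, 0]},
    {"hand": 0, "slide": [-0.4, 0.025, 0.363], "twist": [0, 28, 0]},
    {"hand": 0, "slide": [-0.425, 0.03, 0.385], "twist": [0, 30, 0]},
    {"hand": 0, "slide": [-0.45, 0.031, 0.408], "twist": [0, 30.4, 0]},
    {"hand": 0, "slide": [-0.475, 0.031, 0.431], "twist": [0, 30.4, 0]},
    {"hand": 0, "slide": [-0.4999, 0.031, 0.4532], "twist": [0, 30.4, 0]},
  ],
)

```text
t: 2.67
ee_pos: [482.7, -59.4, 200.5]
ee_rot: [[-0.284, 0.0, 0.959], [-0.959, 0.0, -0.284], [-0.0, -1.0, 0.0]]
ft_force: [0.6, -0.0, -0.6]
gripper_width: -0.002
```

```bash
python3 - <<'E'
from h import *
s=get_state();print(s["t"],s["ee_pos"],s["gripper_width"],s["ft_force"],s["joint_pos"])
print(go((482,-61,68),73.5))
E
```

```text
2.6667 [482.65192994 -59.38021455 200.50017766] -0.0015463480323467014 [ 0.62269387 -0.01123367 -0.5712026 ] [ 0.30103511  0.17108357 -0.34312629  2.03448748  0.07065476  0.94654418
 -1.93757412]
(array([ 0.0018,  0.1325, -0.0002]), array([-0.02, -0.  , -0.01]))
```

play_rows(
  motion=[
    {"hand": 0, "slide": [0.002, 0.03, 0], "twist": [0, 0, 0]},
    {"hand": 0, "slide": [0.002, 0.06, 0], "twist": [0, 0, 0]},
    {"hand": 0, "slide": [0.002, 0.09, 0], "twist": [0, 0, 0]},
    {"hand": 0, "slide": [0.002, 0.115, 0], "twist": [0, 0, 0]},
    {"hand": 0, "slide": [0.002, 0.128, 0], "twist": [0, 0, 0]},
    {"hand": 0, "slide": [0.002, 0.1325, 0], "twist": [0, 0, 0]},
    {"hand": 0, "slide": [0.002, 0.1325, 0], "twist": [0, 0, 0]},
  ],
)

```text
t: 3.25
ee_pos: [481.0, -62.8, 67.1]
ee_rot: [[-0.284, -0.002, 0.959], [-0.959, 0.0, -0.284], [0.0, -1.0, -0.002]]
ft_force: [-0.7, -0.5, 0.5]
gripper_width: 0.002
```

```bash
python3 - <<'E'
from h import *
s=get_state();print(s["t"],s["ee_pos"],s["ft_force"])
f=grab_frame("scene");cv2.imwrite("pics/s2.png",cv2.resize(f["pixels"][100:280,160:380],None,fx=3.4,fy=3.2,interpolation=cv2.INTER_CUBIC))
E
```

```text
3.25 [480.9873277  -62.78687054  67.11477561] [-0.69131234 -0.45134695  0.52439927]
```

View pics/s2.png

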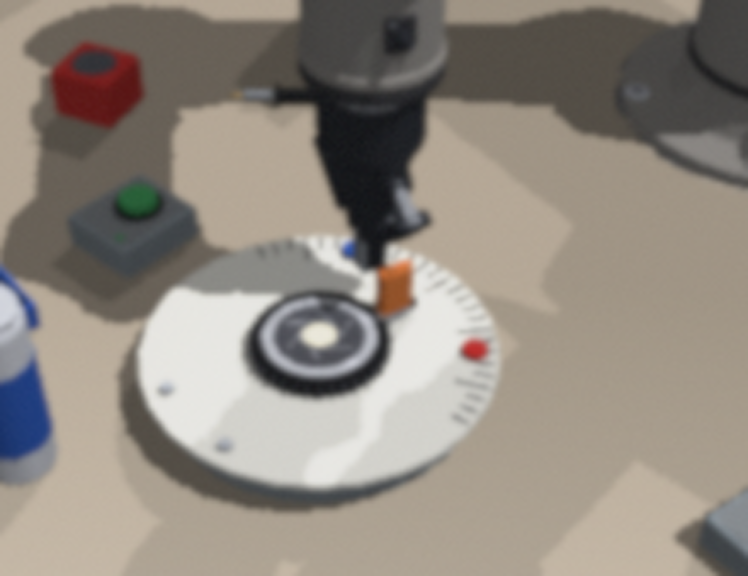

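play_rows(
  motion=[
    {"slide": [-0.004, 0, 0], "twist": [0, 0, 0]},
    {"slide": [-0.008, 0, 0], "twist": [0, 0, 0]},
    {"slide": [-0.01, 0, 0], "twist": [0, 0, 0]},
    {"slide": [-0.012, 0, 0], "twist": [0, 0, 0]},
    {"slide": [-0.014, 0, 0], "twist": [0, 0, 0]},
    {"slide": [-0.016, 0, 0], "twist": [0, 0, 0]},
    {"slide": [-0.018, 0, 0], "twist": [0, 0, 0]},
    {"slide": [-0.019, 0, 0], "twist": [0, 0, 0]},
    {"slide": [-0.019, 0, 0], "twist": [0, 0, 0]},
  ],
)

```text
validation failed for argument at $.mo...
```

```bash
python3 - <<'E'
from h import *
s=get_state();print(s["t"],s["ee_pos"],s["ft_force"])
for n,r in(("top",(230,180,340,250)),("scene",(230,150,320,230))):
    f=grab_frame(n);x0,y0,x1,y1=r;cv2.imwrite(f"pics/{n}3.png",cv2.resize(f["pixels"][y0:y1,x0:x1],None,fx=7,fy=7,interpolation=cv2.INTER_CUBIC))
    rr=(262,175,290,205) if n=="scene" else (275,195,300,225)
    print(n,blobs(f,rr,(5,130,60),(15,255,255)))
E
```

```text
3.3 [481.60450863 -62.86686678  68.07026101] [ 0.42678486 -0.98786588  0.41515807]
top []
scene [(np.float64(111.875), array([275.53114525, 189.62988827]))]
```

View pics/scene3.png

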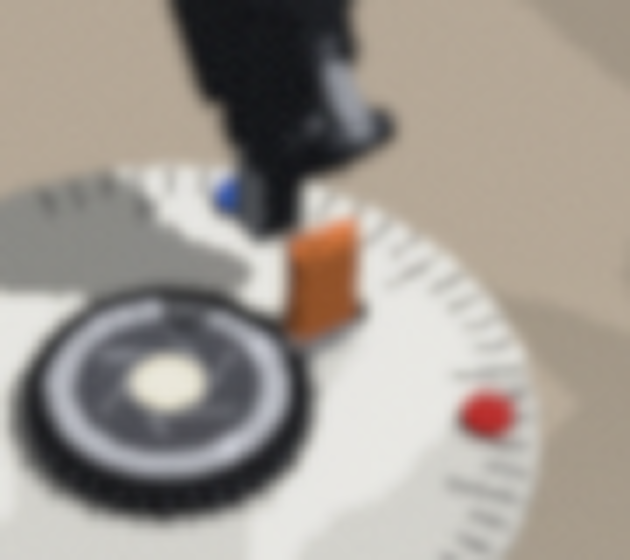

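View pics/top3.png

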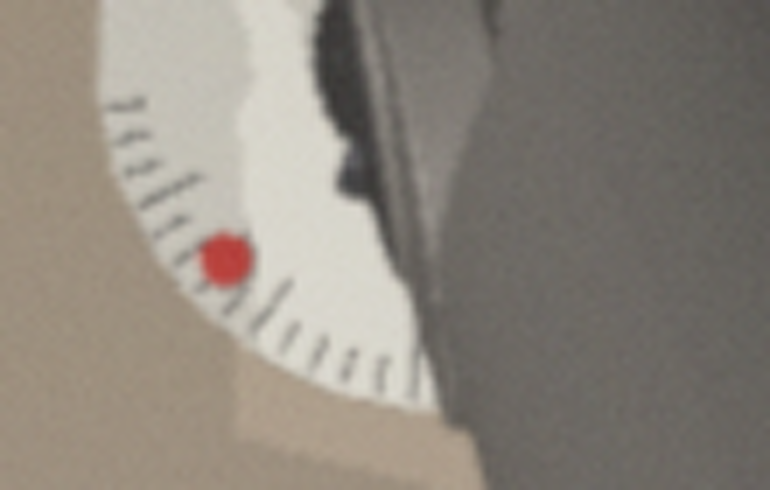

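The scene picture shows the fingertip clear of the paddle on its −y side. The top view is blocked by the arm. The call was refused because it had no "hand" value.

play_rows(
  motion=[
    {"hand": 0, "slide": [-0.004, 0, 0], "twist": [0, 0, 0]},
    {"hand": 0, "slide": [-0.008, 0, 0], "twist": [0, 0, 0]},
    {"hand": 0, "slide": [-0.01, 0, 0], "twist": [0, 0, 0]},
    {"hand": 0, "slide": [-0.012, 0, 0], "twist": [0, 0, 0]},
    {"hand": 0, "slide": [-0.014, 0, 0], "twist": [0, 0, 0]},
    {"hand": 0, "slide": [-0.016, 0, 0], "twist": [0, 0, 0]},
    {"hand": 0, "slide": [-0.018, 0, 0], "twist": [0, 0, 0]},
    {"hand": 0, "slide": [-0.019, 0, 0], "twist": [0, 0, 0]},
    {"hand": 0, "slide": [-0.019, 0, 0], "twist": [0, 0, 0]},
  ],
)

```text
t: 4.15
ee_pos: [486.8, -44.6, 67.8]
ee_rot: [[-0.284, -0.0, 0.959], [-0.959, -0.0, -0.284], [0.0, -1.0, -0.0]]
ft_force: [0.2, -0.3, -0.0]
gripper_width: 0.0
```

```bash
cat >> h.py <<'E'
def arc(C,deltas,s=None):
    s=s or get_state();p=np.array(s["ee_pos"]);x=-np.array(s["ee_rot"])[:,0];a0=np.degrees(np.arctan2(x[1],x[0]))
    out=[]
    for d in deltas:
        r=Ro.from_euler("z",-d,degrees=True).apply([p[0]-C[0],p[1]-C[1],0])
        out.append((d,*go((C[0]+r[0],C[1]+r[1],p[2]),a0-d,s)))
    return out
E
python3 - <<'E'
from h import *
s=get_state();print(s["t"],s["ee_pos"],s["ft_force"])
f=grab_frame("scene");print(blobs(f,(262,175,290,205),(5,130,60),(15,255,255)))
cv2.imwrite(f"pics/s4.png",cv2.resize(f["pixels"][150:230,230:320],None,fx=7,fy=7,interpolation=cv2.INTER_CUBIC))
for o in arc((552,-43.8),[4,8,12,16,20,24,28]):print(o)
E
```

```text
4.15 [486.80357726 -44.56679906  67.8010893 ] [ 0.17329188 -0.27616    -0.00914206]
[(np.float64(126.75), array([275.53858481, 189.10601578]))]
(4, array([-0.0044,  0.    , -0.0012]), array([ 0.,  4., -0.]))
(8, array([-0.0089,  0.    , -0.0021]), array([ 0.,  8., -0.]))
(12, array([-0.0134,  0.    , -0.0026]), array([ 0., 12., -0.]))
(16, array([-0.0179,  0.    , -0.0029]), array([ 0., 16., -0.]))
(20, array([-0.0225,  0.    , -0.0028]), array([ 1.e-02,  2.e+01, -0.e+00]))
(24, array([-0.027 ,  0.    , -0.0025]), array([ 1.0e-02,  2.4e+01, -0.0e+00]))
(28, array([-0.0315,  0.    , -0.0018]), array([ 1.0e-02,  2.8e+01, -0.0e+00]))
```

View pics/s4.png

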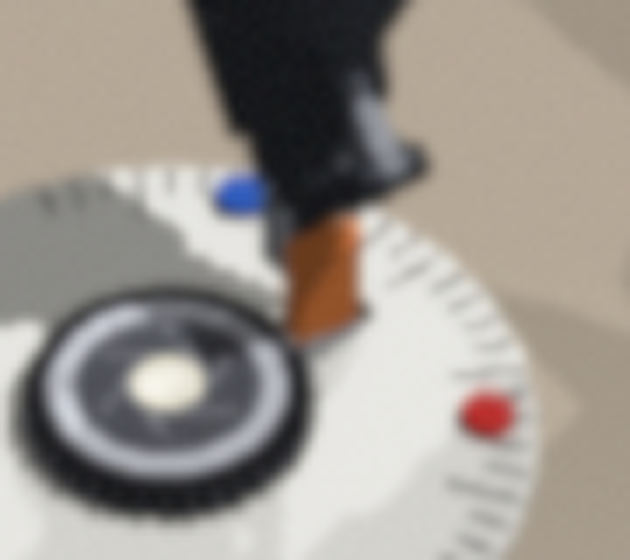

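play_rows(
  motion=[
    {"hand": 0, "slide": [-0.002, 0, 0], "twist": [0, 0, 0]},
    {"hand": 0, "slide": [-0.004, 0, 0], "twist": [0, 0, 0]},
    {"hand": 0, "slide": [-0.006, 0, 0], "twist": [0, 0, 0]},
    {"hand": 0, "slide": [-0.008, 0, 0], "twist": [0, 0, 0]},
    {"hand": 0, "slide": [-0.008, 0, 0], "twist": [0, 0, 0]},
  ],
)

```text
t: 4.62
ee_pos: [489.1, -36.6, 67.8]
ee_rot: [[-0.283, -0.0, 0.959], [-0.959, 0.0, -0.283], [-0.0, -1.0, -0.0]]
ft_force: [-1.7, -0.3, -0.0]
gripper_width: -0.002
```

```bash
python3 - <<'E'
from h import *
s=get_state();print(s["t"],s["ee_pos"],s["ft_force"])
f=grab_frame("scene");print(blobs(f,(262,175,300,210),(5,130,60),(15,255,255)))
cv2.imwrite(f"pics/s5.png",cv2.resize(f["pixels"][150:230,230:320],None,fx=7,fy=7,interpolation=cv2.INTER_CUBIC))
for o in arc((552,-43.8),[4,8,12,16,20,24,28]):print(o)
E
```

```text
4.6167 [489.10294337 -36.55179375  67.7889558 ] [-1.68892507 -0.28522252 -0.04764598]
[(np.float64(122.125), array([277.02584442, 191.74808086]))]
(4, array([-0.0044,  0.    , -0.0006]), array([ 0.  ,  4.  , -0.01]))
(8, array([-0.0088,  0.    , -0.0009]), array([ 0.  ,  8.  , -0.01]))
(12, array([-0.0132,  0.    , -0.0009]), array([ 0.0e+00,  1.2e+01, -1.0e-02]))
(16, array([-0.0176,  0.    , -0.0006]), array([ 0.0e+00,  1.6e+01, -1.0e-02]))
(20, array([-0.022,  0.   , -0.   ]), array([ 0.e+00,  2.e+01, -1.e-02]))
(24, array([-0.0263,  0.    ,  0.0009]), array([ 0.0e+00,  2.4e+01, -1.0e-02]))
(28, array([-0.0305,  0.    ,  0.0021]), array([ 0.0e+00,  2.8e+01, -1.0e-02]))
```

View pics/s5.png

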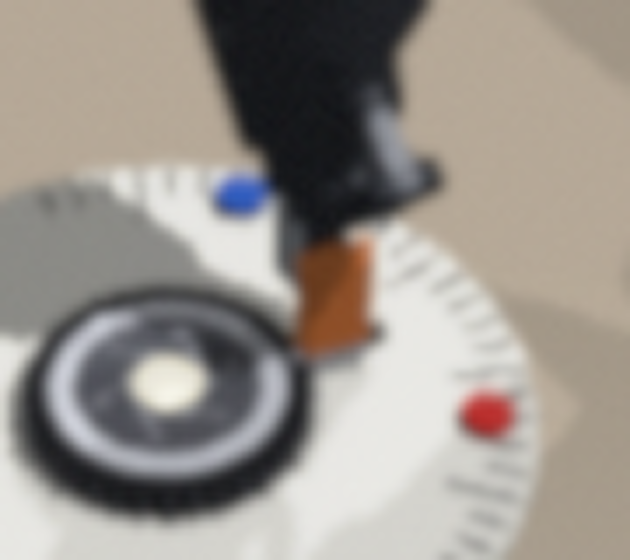

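play_rows(
  motion=[
    {"hand": 0, "slide": [-0.0022, 0, -0.0003], "twist": [0, 2, 0]},
    {"hand": 0, "slide": [-0.0044, 0, -0.0006], "twist": [0, 4, 0]},
    {"hand": 0, "slide": [-0.0066, 0, -0.0008], "twist": [0, 6, 0]},
    {"hand": 0, "slide": [-0.0088, 0, -0.0009], "twist": [0, 8, 0]},
    {"hand": 0, "slide": [-0.011, 0, -0.0009], "twist": [0, 10, 0]},
    {"hand": 0, "slide": [-0.0132, 0, -0.0009], "twist": [0, 12, 0]},
    {"hand": 0, "slide": [-0.0154, 0, -0.0008], "twist": [0, 14, 0]},
    {"hand": 0, "slide": [-0.0176, 0, -0.0006], "twist": [0, 16, 0]},
    {"hand": 0, "slide": [-0.0198, 0, -0.0003], "twist": [0, 18, 0]},
    {"hand": 0, "slide": [-0.022, 0, 0], "twist": [0, 20, 0]},
    {"hand": 0, "slide": [-0.022, 0, 0], "twist": [0, 20, 0]},
  ],
)

```text
t: 5.58
ee_pos: [495.4, -15.4, 67.8]
ee_rot: [[-0.596, -0.0, 0.803], [-0.803, 0.0, -0.596], [-0.0, -1.0, -0.0]]
ft_force: [-1.8, 0.1, 0.3]
gripper_width: 0.002
```

```bash
python3 - <<'E'
from h import *
s=get_state();print(s["t"],s["ee_pos"],s["ft_force"],s["joint_pos"])
f=grab_frame("scene");print(blobs(f,(262,175,310,220),(5,130,60),(15,255,255)))
cv2.imwrite(f"pics/s6.png",cv2.resize(f["pixels"][150:230,230:320],None,fx=7,fy=7,interpolation=cv2.INTER_CUBIC))
f=grab_frame("top")
cv2.imwrite(f"pics/t6.png",cv2.resize(f["pixels"][180:250,230:340],None,fx=7,fy=7,interpolation=cv2.INTER_CUBIC))
E
```

```text
5.5833 [495.35860911 -15.44205264  67.81696261] [-1.76711119  0.12628853  0.29919539] [ 0.10462043  0.37108147 -0.23963357  2.1263879   0.14069561  0.65867751
 -2.43972855]
[(np.float64(130.3125), array([279.10053957, 197.73399281]))]
```

View pics/s6.png

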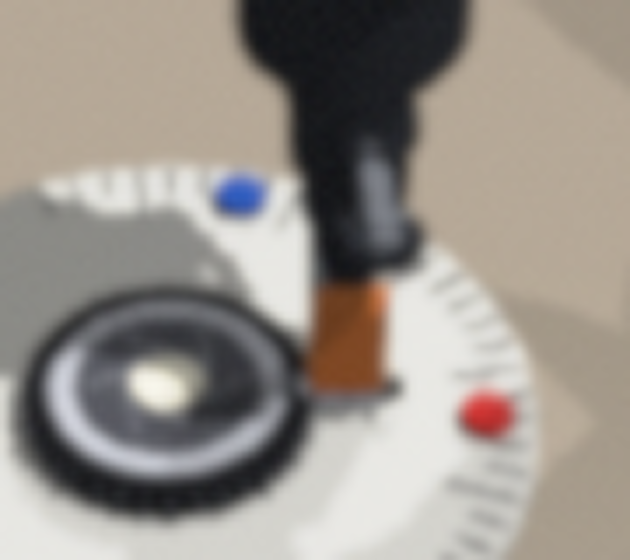

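View pics/t6.png

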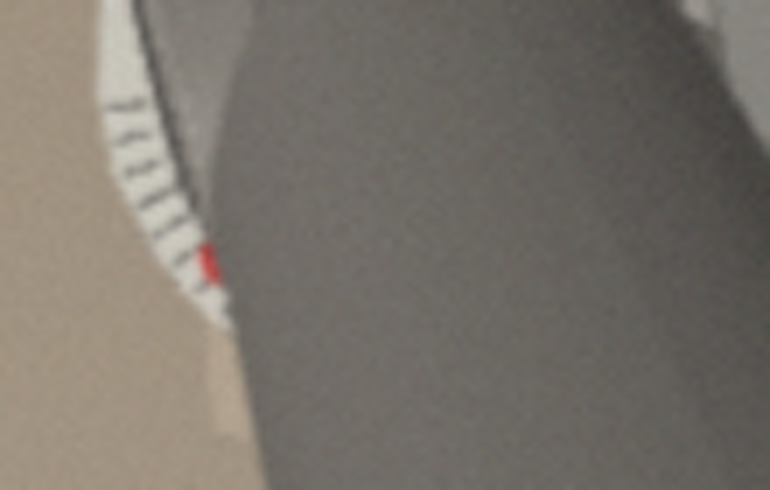

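```bash
python3 - <<'E'
from h import *
f=grab_frame("scene")
C=np.array([552.8,-45.1])
for px in((286.9,205.4),(286.3,205.4),(286.3,206.0)):
    p=atz(f,px,48)[:2]-C;print(np.hypot(*p),np.degrees(np.arctan2(p[1],p[0])))
for a in (163.5,140,131.6): print(a,proj(f,[[C[0]+82*np.cos(np.deg2rad(a)),C[1]+82*np.sin(np.deg2rad(a)),48]]))
r=np.array([479.2,38.1])-C;print(np.degrees(np.arctan2(r[1],r[0])))
for o in arc((551.7,-44.5),[2,3,4,5,6,8]):print(o)
print(place_of("pointer","scene")[:2],place_of("paddle","scene")[:1])
E
```

```text
81.25514345062615 136.1979656940988
79.78391933282772 136.24940292905276
79.6342457874342 134.79770676149204
163.5 [[282.27929262 194.66357461]]
140 [[286.93705997 203.78982433]]
131.6 [[287.32929048 207.34552591]]
131.49646835521554
(2, array([-0.0022,  0.    , -0.0003]), array([-0.02,  2.  , -0.02]))
(3, array([-0.0033,  0.    , -0.0005]), array([-0.02,  3.  , -0.02]))
(4, array([-0.0044,  0.    , -0.0006]), array([-0.02,  4.  , -0.02]))
(5, array([-0.0055,  0.    , -0.0007]), array([-0.02,  5.  , -0.02]))
(6, array([-0.0066,  0.    , -0.0007]), array([-0.02,  6.  , -0.02]))
(8, array([-0.0087,  0.    , -0.0008]), array([-0.02,  8.  , -0.02]))
[{'centre': [286.0, 208.6], 'score': 0.63}, {'centre': [265.2, 176.6], 'score': 0.21}] [{'centre': [279.4, 198.4], 'score': 0.86}]
```

play_rows(
  motion=[
    {"hand": 0, "slide": [-0.0011, 0, -0.0002], "twist": [0, 1, 0]},
    {"hand": 0, "slide": [-0.0022, 0, -0.0003], "twist": [0, 2, 0]},
    {"hand": 0, "slide": [-0.0022, 0, -0.0003], "twist": [0, 2, 0]},
    {"hand": 0, "slide": [-0.0022, 0, -0.0003], "twist": [0, 2, 0]},
  ],
)

```text
t: 6.17
ee_pos: [496.5, -14.0, 67.9]
ee_rot: [[-0.622, 0.0, 0.783], [-0.783, -0.0, -0.622], [-0.0, -1.0, 0.0]]
ft_force: [-1.4, -1.4, 0.5]
gripper_width: -0.001
```

```bash
python3 - <<'E'
from h import *
s=get_state();print(s["t"],s["ee_pos"],s["ft_force"],s["joint_pos"][6])
print(go((485,-40,68)),go((485,-45,130)),go((490,-240,150)))
E
```

```text
6.1667 [496.49250713 -14.02477554  67.86964643] [-1.42977383 -1.40511928  0.504105  ] -2.4726123356033693
(array([ 0.0275, -0.0001,  0.0072]), array([0., 0., 0.])) (array([ 0.0314, -0.0621,  0.0103]), array([0., 0., 0.])) (array([ 0.1809, -0.0821,  0.1356]), array([0., 0., 0.]))
```

play_rows(
  motion=[
    {"hand": 0, "slide": [0.005, 0, 0.0], "twist": [0, 0, 0]},
    {"hand": 0, "slide": [0.013, 0, 0.0], "twist": [0, 0, 0]},
    {"hand": 0, "slide": [0.025, 0, 0.0], "twist": [0, 0, 0]},
    {"hand": 0, "slide": [0.028, -0.025, 0.005], "twist": [0, 0, 0]},
    {"hand": 0, "slide": [0.031, -0.062, 0.01], "twist": [0, 0, 0]},
    {"hand": 0, "slide": [0.055, -0.075, 0.03], "twist": [0, -5, 0]},
    {"hand": 0, "slide": [0.08, -0.082, 0.055], "twist": [0, -10, 0]},
    {"hand": 0, "slide": [0.105, -0.082, 0.075], "twist": [0, -15, 0]},
    {"hand": 0, "slide": [0.13, -0.082, 0.095], "twist": [0, -20, 0]},
    {"hand": 0, "slide": [0.155, -0.082, 0.115], "twist": [0, -25, 0]},
    {"hand": 0, "slide": [0.18, -0.082, 0.135], "twist": [0, -30, 0]},
    {"hand": 0, "slide": [0.18, -0.082, 0.135], "twist": [0, -30, 0]},
  ],
)

```text
t: 7.17
ee_pos: [487.9, -246.0, 149.7]
ee_rot: [[-0.148, -0.0, 0.989], [-0.989, -0.002, -0.148], [0.002, -1.0, 0.0]]
ft_force: [-1.2, -0.1, -0.6]
gripper_width: 0.004
```

```bash
python3 - <<'E'
from h import *
s=get_state();print(s["t"],s["ee_pos"],s["ft_force"],s["joint_pos"][6])
f=grab_frame("scene");print(blobs(f,(262,175,310,220),(5,130,60),(15,255,255)))
cv2.imwrite(f"pics/s7.png",cv2.resize(f["pixels"][150:230,230:320],None,fx=7,fy=7,interpolation=cv2.INTER_CUBIC))
f=grab_frame("top");print(blobs(f,(270,190,300,225),(5,130,60),(15,255,255)))
cv2.imwrite(f"pics/t7.png",cv2.resize(f["pixels"][170:240,240:340],None,fx=7,fy=7,interpolation=cv2.INTER_CUBIC))
E
```

```text
7.1667 [ 487.92179873 -246.02251633  149.68699406] [-1.22241222 -0.10075334 -0.64517949] -1.4574182689440582
[(np.float64(119.1875), array([279.05853435, 198.79096749]))]
[(np.float64(54.9375), array([277.03597838, 201.33688851]))]
```

View pics/s7.png

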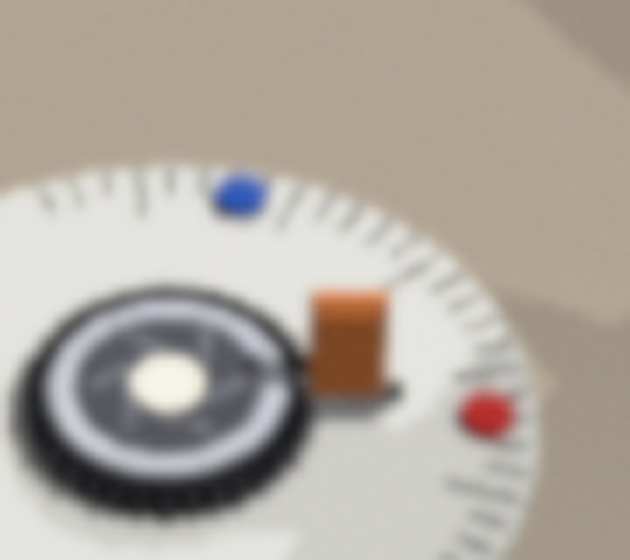

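View pics/t7.png

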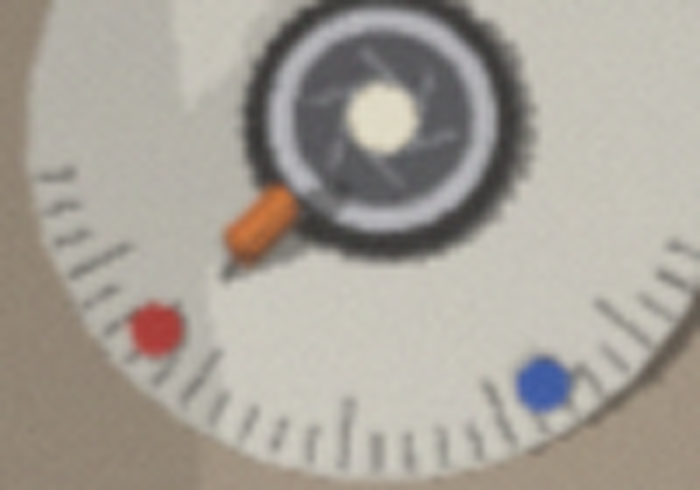

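```bash
cat >> h.py <<'E'
def pad(f,C,a,z0=57,z1=99):
    u=np.array([np.cos(a),np.sin(a)]);t=np.array([-u[1],u[0]])
    P=[[*(C+r*u+w*t),z] for r in(48.5,75.5) for w in(-6,6) for z in(z0,z1)]
    return cen(cv2.convexHull(proj(f,P).astype(np.float32)))
def lev(f,C,c):
    # tangential best fit, with report of residual
    q=least_squares(lambda p:pad(f,C,p[0])-c,[2.4]);return np.degrees(q.x[0]),q.fun
E
python3 - <<'E'
from h import *
f=grab_frame("top");C=np.array([550.6,-44.0])
a,b=blobs(f,(270,190,300,225),(5,130,60),(15,255,255))[0];print(lev(f,C,b),"t0:",lev(f,C,np.array([288.24,207.61])))
for q in blobs(f,(250,205,275,230),(0,130,60),(6,255,255)):
  r=cyl(f,q[1],10,41,47);r=r-C;print("red",np.hypot(*r),np.degrees(np.arctan2(r[1],r[0])))
p=atz(f,(271.9,209.2),48)[:2]-C;print("ptr",np.hypot(*p),np.degrees(np.arctan2(p[1],p[0])))
for n in("pointer","paddle","red_mark","ring_centre"):
  r=place_of(n,"top")[0];z=dict(pointer=48,paddle=76,red_mark=47,ring_centre=56)[n]
  w=atz(f,r["centre"],z)[:2]-C;print(n,r,w,np.degrees(np.arctan2(w[1],w[0])))
# dark pixels of pointer
im=f["pixels"];print(cv2.cvtColor(im,cv2.COLOR_BGR2GRAY)[203:213,266:280])
f=grab_frame("scene");Cs=np.array([552.8,-45.1])
print("scene",lev(f,Cs,blobs(f,(262,175,310,220),(5,130,60),(15,255,255))[0][1]),"t0",lev(f,Cs,np.array([275.56,189.75])))
E
```

```text
(np.float64(137.44759188875702), array([0.86287437, 1.93682192])) t0: (np.float64(138.8998712932803), array([-9.83549561, -3.96140776]))
red 110.93597765309615 131.5930287245184
ptr 79.82512464221364 134.10946222838558
pointer {'centre': [271.8, 212.1], 'score': 0.57} [-62.95760588  57.64920208] 137.52019735063618
paddle {'centre': [277.5, 202.2], 'score': 0.85} [-42.41029879  42.8897005 ] 134.67799055147486
red_mark {'centre': [262.2, 216.1], 'score': 0.47} [-72.67179554  81.97983392] 131.55568621686615
ring_centre {'centre': [291.2, 185.4], 'score': 0.67} [3.5194563  7.66593549] 65.33998845357307
[[178 180 178 180 175 164 129 123 138 133 125 113 113  99]
 [177 179 179 179 179 158 126 119 125 122 112 111  96 100]
 [180 179 180 179 177 166 132 110 108 102 109  99 100 112]
 [179 179 178 179 177 171 145 103  91  93  89 100 114 127]
 [178 179 179 183 183 170 137 110 105  95 102 117 135 151]
 [177 177 179 187 189 166 118 109 130 125 143 155 170 189]
 [179 179 180 185 190 158 117 141 156 170 193 195 194 196]
 [179 179 178 187 192 180 170 191 192 193 197 197 200 198]
 [178 179 179 187 197 197 194 200 197 195 198 197 196 197]
 [176 178 179 186 196 196 197 197 198 196 199 199 197 200]]
scene (np.float64(137.50987083139756), array([ 0.32295991, -2.2480421 ])) t0 (np.float64(137.50987083139756), array([3.82516494, 6.78912361]))
```

```bash
sed -i 's/-c,g)\.x/-c,g,diff_step=2e-3).x/; s/-c,\[2.4\])/-c,[2.4],diff_step=5e-3)/' h.py
python3 - <<'E'
from h import *
f=grab_frame("top");C=np.array([550.6,-44.0])
b=blobs(f,(270,190,300,225),(5,130,60),(15,255,255))[0][1]
print(lev(f,C,b),"t0:",lev(f,C,np.array([288.24,207.61])))
for n,c in(("red",(261.88,216.63)),("blue",(317.1,224.51)),("green",(383.02,196.38))):
  r=cyl(f,np.array(c),*((16,34,44) if n=="green" else (10,41,47)));w=r-C;print(n,r,np.hypot(*w),np.degrees(np.arctan2(w[1],w[0])))
f=grab_frame("scene")
for n,c in(("red",(299.15,208.82)),("blue",(263.85,177.56)),("green",(200.17,162.53))):
  r=cyl(f,np.array(c),*((16,34,44) if n=="green" else (10,41,47)));print(n,r)
for Cs in([552.8,-45.1],[554,-44]):
  Cs=np.array(Cs)
  print("scene",lev(f,Cs,blobs(f,(262,175,310,220),(5,130,60),(15,255,255))[0][1]),"t0",lev(f,Cs,np.array([275.56,189.75])))
E
```

```text
(np.float64(132.94645815993144), array([-0.55532502,  0.54324955])) t0: (np.float64(163.65705161535445), array([-0.27955636,  1.04406896]))
red [476.9468898   38.90941223] 110.8997352495313 131.6164929153834
blue [ 454.90152537 -100.46446474] 111.11450771997194 -149.4583449580443
green [ 525.85667005 -273.41017902] 230.74068261947443 -96.15591306588334
red [479.20589965  38.14067691]
blue [ 456.99381668 -101.79118952]
green [ 529.04615168 -273.21183864]
scene (np.float64(130.3225558187281), array([0.40347169, 0.05366847])) t0 (np.float64(161.6464283062802), array([ 0.57420885, -0.46683088]))
scene (np.float64(132.01545727421671), array([ 0.45669904, -0.00635762])) t0 (np.float64(162.70888736882145), array([ 0.34080362, -0.28904766]))
```

```bash
python3 - <<'E'
from h import *
f=grab_frame("top");C=np.array([550.6,-44.0])
S=12;x0,y0=255,180
im=cv2.resize(f["pixels"][180:225,255:310],None,fx=S,fy=S,interpolation=cv2.INTER_CUBIC)
def P(w):
    q=proj(f,w);return np.round(((q+.5-[x0,y0])*S-.5)).astype(int)
for a,col in((131.6,(0,255,0)),(134,(255,0,255))):
    a=np.deg2rad(a);u=np.array([np.cos(a),np.sin(a)])
    l=P([[*(C+r*u),48] for r in(0,82,111)]);cv2.polylines(im,[l.reshape(-1,1,2)],False,col,1);cv2.circle(im,tuple(map(int,l[1])),3,col,1)
a=np.deg2rad(132.9);u=np.array([np.cos(a),np.sin(a)]);t=np.array([-u[1],u[0]])
for z in(56,99):
    l=P([[*(C+r*u+w*t),z] for r,w in((48.5,-6),(75.5,-6),(75.5,6),(48.5,6))]);cv2.polylines(im,[l.reshape(-1,1,2)],True,(255,255,0),1)
b=np.linspace(0,6.29,60)
cv2.polylines(im,[P(np.c_[476.95+10*np.cos(b),38.9+10*np.sin(b),0*b+47]).reshape(-1,1,2)],True,(255,255,0),1)
cv2.polylines(im,[P(np.c_[C[0]+50*np.cos(b),C[1]+50*np.sin(b),0*b+56]).reshape(-1,1,2)],True,(255,255,0),1)
cv2.imwrite("pics/t8.png",im)
E
```

```text
(no output)
```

View pics/t8.png

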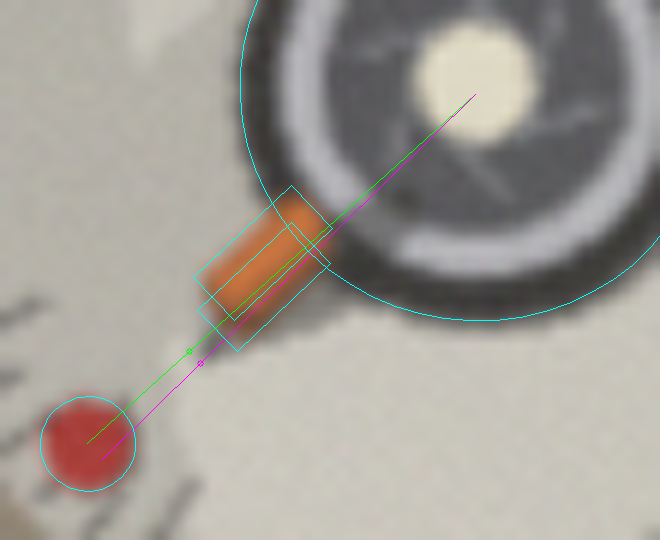

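```bash
python3 - <<'E'
from h import *
for n,C in(("top",np.array([550.6,-44.0])),):
  for src in("now","t0"):
    f=grab_frame(n)
    if src=="t0": f["pixels"]=cv2.imread("pics/top0.png")
    roi=(265,188,302,226)
    for vmin in(130,145,160,175,190):
      for sm in (100,130):
        bl=blobs(f,roi,(4,sm,vmin),(18,255,255))
        if not bl: continue
        a,c=max(bl,key=lambda q:q[0]);w=atz(f,c,99)[:2]-C
        print(src,vmin,sm,a,np.round(c,2),round(np.hypot(*w),1),round(np.degrees(np.arctan2(w[1],w[0])),2))
    A=cen(cv2.convexHull(proj(f,[[*(C+r*np.array([np.cos(2.32),np.sin(2.32)])+ww*np.array([-np.sin(2.32),np.cos(2.32)])),99] for r in(48.5,75.5) for ww in(-6,6)]).astype(np.float32)));
h=cv2.contourArea(cv2.convexHull(proj(f,[[*(C+r*np.array([np.cos(2.32),np.sin(2.32)])+ww*np.array([-np.sin(2.32),np.cos(2.32)])),99] for r in(48.5,75.5) for ww in(-6,6)]).astype(np.float32)));print("topface area",h)
E
```

```text
now 130 100 57.75 [276.89 201.19] 62.2 134.63
now 130 130 53.0625 [277.05 201.24] 62.1 134.95
now 145 100 50.875 [276.77 201.07] 62.2 134.23
now 145 130 47.25 [276.95 201.09] 61.9 134.55
now 160 100 42.875 [276.7  200.87] 62.0 133.81
now 160 130 40.3125 [276.85 200.91] 61.8 134.1
now 175 100 30.5 [276.53 200.56] 61.8 133.05
now 175 130 28.5625 [276.67 200.59] 61.6 133.31
now 190 100 13.8125 [276.82 200.54] 61.2 133.47
now 190 130 13.8125 [276.82 200.54] 61.2 133.47
t0 130 100 48.875 [288.18 207.59] 62.1 163.7
t0 130 130 42.6875 [288.25 207.49] 61.8 163.78
t0 145 100 40.5625 [288.06 207.52] 62.0 163.39
t0 145 130 37.125 [288.18 207.43] 61.7 163.61
t0 160 100 24.625 [287.7  207.34] 61.9 162.51
t0 160 130 22.75 [287.86 207.23] 61.5 162.8
topface area 55.4204375743866
```

```bash
python3 - <<'E'
from h import *
f=grab_frame("scene")
S=16;x0,y0,x1,y1=250,186,303,216
im=cv2.resize(f["pixels"][y0:y1,x0:x1],None,fx=S,fy=S,interpolation=cv2.INTER_CUBIC)[:, :800]
def P(w):
    q=proj(f,w);return np.round(((q+.5-[x0,y0])*S-.5)).astype(int)
C=np.array([552.8,-45.05])
for a,col in((131.5,(0,255,0)),(134.5,(255,0,255))):
    a=np.deg2rad(a);u=np.array([np.cos(a),np.sin(a)])
    l=P([[*(C+r*u),48] for r in(0,82,111)]);cv2.polylines(im,[l.reshape(-1,1,2)],False,col,1);cv2.circle(im,tuple(map(int,l[1])),3,col,1)
    t=np.array([-u[1],u[0]])
    for z in(56,99):
        l=P([[*(C+r*u+w*t),z] for r,w in((48.5,-6),(75.5,-6),(75.5,6),(48.5,6))]);cv2.polylines(im,[l.reshape(-1,1,2)],True,col,1)
b=np.linspace(0,6.29,60)
cv2.polylines(im,[P(np.c_[479.2+10*np.cos(b),38.1+10*np.sin(b),0*b+47]).reshape(-1,1,2)],True,(255,255,0),1)
cv2.polylines(im,[P(np.c_[C[0]+50*np.cos(b),C[1]+50*np.sin(b),0*b+56]).reshape(-1,1,2)],True,(255,255,0),1)
cv2.imwrite("pics/s8.png",im)
E
```

```text
(no output)
```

View pics/s8.png

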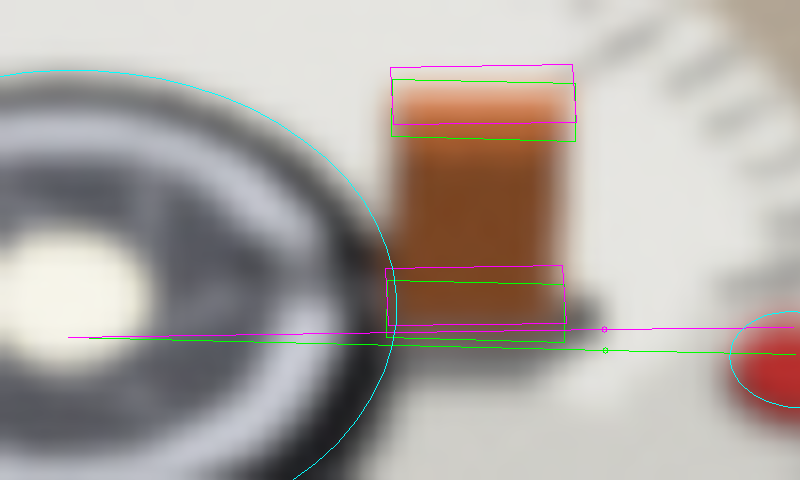

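```bash
python3 - <<'E'
from h import *
for n in("scene","top"):
  f=grab_frame(n);cam=ray(f,(0,0))[0][:2]
  for src in("now","t0"):
    px=f["pixels"] if src=="now" else cv2.imread(f"pics/{n}0.png")
    lab=cv2.GaussianBlur(cv2.cvtColor(px,cv2.COLOR_BGR2LAB).astype(np.float32),(0,0),0.7)
    for name,ch,sg in(("b",2,1),("L",0,-1)):
      c0=np.array([554,-44.]);
      for it in range(8):
        pts=[];rr=np.arange(120,140,.25)
        for a in np.deg2rad(np.arange(0,360,3)):
            ua=np.array([np.cos(a),np.sin(a)])
            if ua@(cam-c0)/np.linalg.norm(cam-c0)>-0.1: continue
            P=np.c_[c0[0]+rr*ua[0],c0[1]+rr*ua[1],0*rr+41];u=proj(f,P).astype(np.float32)
            v=cv2.remap(lab[...,ch],u[:,0:1],u[:,1:2],cv2.INTER_CUBIC).ravel()
            d=sg*np.gradient(v);i=np.argmax(d)
            if 4<i<len(rr)-5:pts.append(P[i,:2])
        pts=np.array(pts)
        q=least_squares(lambda p:np.hypot(pts[:,0]-p[0],pts[:,1]-p[1])-130,c0,loss="soft_l1",f_scale=.8);c0=q.x
      print(n,src,name,np.round(c0,2),len(pts),round(np.median(abs(q.fun)),2))
E
```

```text
scene now b [554.56 -44.21] 56 1.16
scene now L [553.22 -44.74] 56 0.83
scene t0 b [553.94 -44.89] 56 0.92
scene t0 L [553.5 -44.6] 56 0.78
top now b [552.36 -49.02] 54 2.65
top now L [549.84 -43.59] 57 0.62
top t0 b [552.38 -50.45] 55 2.77
top t0 L [549.65 -43.59] 57 0.58
```

```bash
python3 - <<'E'
from h import *
C=np.array([551.7,-44.4]);d=1.3
p=np.array([496.49,-14.02]);r=Ro.from_euler("z",-d,degrees=True).apply([*(p-C),0])[:2]+C;a=51.5-d
b=np.deg2rad(a);u=np.array([np.cos(b),np.sin(b)])
print(r,a,get_state()["ee_pos"])
for g,z in((28,130),(28,68),(8,68),(3,68),(0,68)):
    print(g,z,go((*(r-g*u),z),a))
E
```

```text
[497.19345173 -12.77525184] 50.2 [ 490.06780724 -238.79552306  149.82068379]
28 130 (array([-0.2007,  0.0198, -0.0409]), array([ 0.  , 31.31, -0.  ]))
28 68 (array([-0.2007,  0.0818, -0.0409]), array([ 0.  , 31.31, -0.  ]))
8 68 (array([-0.2178,  0.0818, -0.0305]), array([ 0.  , 31.31, -0.  ]))
3 68 (array([-0.222 ,  0.0818, -0.0279]), array([ 0.  , 31.31, -0.  ]))
0 68 (array([-0.2246,  0.0818, -0.0263]), array([ 0.  , 31.31, -0.  ]))
```

play_rows(
  motion=[
    {"hand": 0, "slide": [-0.033, 0, -0.007], "twist": [0, 5, 0]},
    {"hand": 0, "slide": [-0.067, 0, -0.014], "twist": [0, 10, 0]},
    {"hand": 0, "slide": [-0.1, 0, -0.02], "twist": [0, 15, 0]},
    {"hand": 0, "slide": [-0.134, 0, -0.027], "twist": [0, 20, 0]},
    {"hand": 0, "slide": [-0.167, 0.01, -0.034], "twist": [0, 25, 0]},
    {"hand": 0, "slide": [-0.19, 0.02, -0.0409], "twist": [0, 29, 0]},
    {"hand": 0, "slide": [-0.2007, 0.03, -0.0409], "twist": [0, 31.3, 0]},
    {"hand": 0, "slide": [-0.2007, 0.05, -0.0409], "twist": [0, 31.3, 0]},
    {"hand": 0, "slide": [-0.2007, 0.07, -0.0409], "twist": [0, 31.3, 0]},
    {"hand": 0, "slide": [-0.2007, 0.0818, -0.0409], "twist": [0, 31.3, 0]},
    {"hand": 0, "slide": [-0.2007, 0.0818, -0.0409], "twist": [0, 31.3, 0]},
    {"hand": 0, "slide": [-0.2178, 0.0818, -0.0305], "twist": [0, 31.3, 0]},
    {"hand": 0, "slide": [-0.2178, 0.0818, -0.0305], "twist": [0, 31.3, 0]},
    {"hand": 0, "slide": [-0.222, 0.0818, -0.0279], "twist": [0, 31.3, 0]},
    {"hand": 0, "slide": [-0.2235, 0.0818, -0.027], "twist": [0, 31.3, 0]},
    {"hand": 0, "slide": [-0.2246, 0.0818, -0.0263], "twist": [0, 31.3, 0]},
    {"hand": 0, "slide": [-0.2246, 0.0818, -0.0263], "twist": [0, 31.3, 0]},
    {"hand": 0, "slide": [-0.2246, 0.0818, -0.0263], "twist": [0, 31.3, 0]},
    {"hand": 0, "slide": [-0.2246, 0.0818, -0.0263], "twist": [0, 31.3, 0]},
  ],
)

```text
t: 9.55
ee_pos: [497.2, -13.0, 68.2]
ee_rot: [[-0.64, 0.0, 0.768], [-0.768, 0.0, -0.64], [-0.0, -1.0, 0.0]]
ft_force: [-0.5, 0.5, 0.4]
gripper_width: -0.001
```

```bash
python3 - <<'E'
from h import *
s=get_state();print(s["t"],s["ee_pos"],s["ft_force"],s["joint_pos"][6])
E
```

```text
9.55 [497.16348819 -13.03084098  68.15649786] [-0.54408433  0.46593571  0.36498683] -2.4976455675355678
```

play_rows(
  motion=[
    {"hand": 0, "slide": [0.005, 0, 0.0], "twist": [0, 0, 0]},
    {"hand": 0, "slide": [0.013, 0, 0.0], "twist": [0, 0, 0]},
    {"hand": 0, "slide": [0.025, 0, 0.0], "twist": [0, 0, 0]},
    {"hand": 0, "slide": [0.028, -0.025, 0.005], "twist": [0, 0, 0]},
    {"hand": 0, "slide": [0.031, -0.062, 0.01], "twist": [0, 0, 0]},
    {"hand": 0, "slide": [0.055, -0.075, 0.03], "twist": [0, -5, 0]},
    {"hand": 0, "slide": [0.08, -0.082, 0.055], "twist": [0, -10, 0]},
    {"hand": 0, "slide": [0.105, -0.082, 0.075], "twist": [0, -15, 0]},
    {"hand": 0, "slide": [0.13, -0.082, 0.095], "twist": [0, -20, 0]},
    {"hand": 0, "slide": [0.155, -0.082, 0.115], "twist": [0, -25, 0]},
    {"hand": 0, "slide": [0.18, -0.082, 0.135], "twist": [0, -30, 0]},
    {"hand": 0, "slide": [0.18, -0.082, 0.135], "twist": [0, -30, 0]},
  ],
)

```text
t: 10.55
ee_pos: [483.4, -244.7, 149.8]
ee_rot: [[-0.171, -0.001, 0.985], [-0.985, -0.002, -0.171], [0.002, -1.0, -0.0]]
ft_force: [-0.7, 0.5, -0.3]
gripper_width: 0.001
```

```bash
cat > m.py <<'E'
from h import *
import sys
tag=sys.argv[1]
C=np.array([550.2,-43.8]);acc=[]
f=grab_frame("top");px=[f["pixels"].astype(float)]
for i in range(3): px.append(grab_frame("top")["pixels"].astype(float))
f["pixels"]=np.mean(px,0).astype(np.uint8)
for vmin in(130,145,160):
    a,c=max(blobs(f,(265,188,302,226),(4,100,vmin),(18,255,255)),key=lambda q:q[0]);w=atz(f,c,99)[:2]-C
    print("top",vmin,a,np.round(c,2),round(np.hypot(*w),1),round(np.degrees(np.arctan2(w[1],w[0])),2))
q=blobs(f,(250,205,275,230),(0,130,60),(6,255,255))[0];r=cyl(f,q[1],10,41,47)-C;print("red",np.hypot(*r),np.degrees(np.arctan2(r[1],r[0])))
S=12;x0,y0=255,180
im=cv2.resize(f["pixels"][180:225,255:310],None,fx=S,fy=S,interpolation=cv2.INTER_CUBIC)
for rad in (r,):
    u=rad/np.hypot(*rad);t=np.array([-u[1],u[0]])
    P=lambda w:np.round(((proj(f,w)+.5-[x0,y0])*S-.5)).astype(int).reshape(-1,1,2)
    cv2.polylines(im,[P([[*(C+k*u),48] for k in(50,111)])],False,(0,255,0),1)
    cv2.polylines(im,[P([[*(C+k*u+w*t),99] for k,w in((48.5,-6),(75.5,-6),(75.5,6),(48.5,6))])],True,(255,255,0),1)
    cv2.polylines(im,[P([[*(C+k*u+w*t),48] for k,w in((82,-6),(82,6))])],False,(255,255,0),1)
cv2.imwrite(f"pics/top_{tag}.png",im)
f=grab_frame("scene");Cs=np.array([553.6,-44.6]);print("scene",lev(f,Cs,blobs(f,(262,175,310,220),(5,130,60),(15,255,255))[0][1]))
print("scene red",np.degrees(np.arctan2(38.1+44.6,479.2-553.6)))
E
python3 m.py a
```

```text
top 130 57.4375 [276.48 200.85] 61.9 133.3
top 145 51.0 [276.4 200.7] 61.8 132.94
top 160 43.875 [276.32 200.56] 61.7 132.58
red 110.47993348652099 131.50650200027084
scene (np.float64(129.69025672686357), array([0.36215841, 0.05384562]))
scene red 131.97572730697286
```

View pics/top_a.png

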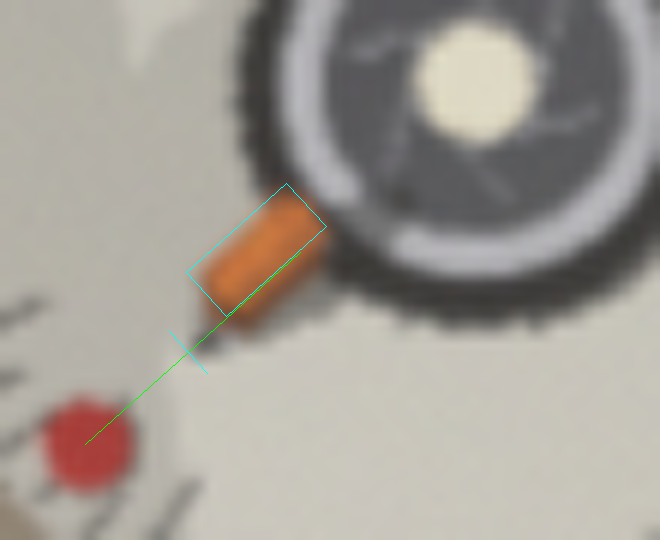

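```bash
python3 - <<'E'
from h import *
for n,C,red in(("top",np.array([550.2,-43.8]),131.5),("scene",np.array([553.6,-44.6]),132.0)):
  f=grab_frame(n);px=np.mean([grab_frame(n)["pixels"].astype(float) for i in range(4)],0)
  g=cv2.cvtColor(px.astype(np.uint8),cv2.COLOR_BGR2GRAY).astype(np.float32)
  A=np.arange(-10,11,1.)
  for z in (48,):
   for r in(78,80,82):
    u=proj(f,[[C[0]+r*np.cos(np.deg2rad(red+a)),C[1]+r*np.sin(np.deg2rad(red+a)),z] for a in A]).astype(np.float32)
    print(n,z,r,cv2.remap(g,u[:,0:1],u[:,1:2],cv2.INTER_CUBIC).ravel().astype(int))
E
```

```text
top 48 78 [178 178 178 179 178 176 173 168 157 131 104 103 122 150 174 189 196 197
 196 196 196]
top 48 80 [177 177 178 178 177 177 178 179 168 149 131 127 147 174 191 199 198 197
 197 197 198]
top 48 82 [178 177 178 178 178 178 181 183 184 180 169 167 180 197 201 198 198 196
 196 197 197]
scene 48 78 [213 216 220 222 222 223 218 207 195 171 148 126 108  98  99 109 128 145
 159 171 176]
scene 48 80 [211 215 219 221 223 225 222 216 208 190 173 155 136 128 128 136 153 168
 181 195 201]
scene 48 82 [210 213 218 221 222 224 224 222 219 210 200 190 179 174 173 176 183 191
 200 210 217]
```

```bash
python3 - <<'E'
from h import *
s=get_state();print(s["t"],s["ee_pos"],s["ft_force"])
for z in(110,60,46,38):print(z,go((527.4,-273.3,z),80))
E
```

```text
11.3 [ 485.76831166 -237.47322588  150.02348402] [-0.50883851  0.24612456 -0.10861737]
110 (array([0.0282, 0.04  , 0.0471]), array([-0.  ,  0.22, -0.  ]))
60 (array([0.0282, 0.09  , 0.0471]), array([-0.  ,  0.22, -0.  ]))
46 (array([0.0282, 0.104 , 0.0471]), array([-0.  ,  0.22, -0.  ]))
38 (array([0.0282, 0.112 , 0.0471]), array([-0.  ,  0.22, -0.  ]))
```

play_rows(
  motion=[
    {"hand": 0, "slide": [0.014, 0.01, 0.0235], "twist": [0, 0, 0]},
    {"hand": 0, "slide": [0.0282, 0.025, 0.0471], "twist": [0, 0, 0]},
    {"hand": 0, "slide": [0.0282, 0.05, 0.0471], "twist": [0, 0, 0]},
    {"hand": 0, "slide": [0.0282, 0.075, 0.0471], "twist": [0, 0, 0]},
    {"hand": 0, "slide": [0.0282, 0.09, 0.0471], "twist": [0, 0, 0]},
    {"hand": 0, "slide": [0.0282, 0.098, 0.0471], "twist": [0, 0, 0]},
    {"hand": 0, "slide": [0.0282, 0.098, 0.0471], "twist": [0, 0, 0]},
    {"hand": 0, "slide": [0.0282, 0.098, 0.0471], "twist": [0, 0, 0]},
  ],
)

```text
t: 11.97
ee_pos: [527.5, -273.3, 52.4]
ee_rot: [[-0.17, 0.0, 0.985], [-0.985, 0.0, -0.17], [-0.0, -1.0, -0.0]]
ft_force: [-0.1, 0.3, 1.1]
gripper_width: 0.002
```

```bash
python3 - <<'E'
from h import *
s=get_state();print(s["t"],s["ee_pos"],s["ft_force"])
f=grab_frame("scene");x0,y0,x1,y1=160,110,250,200;cv2.imwrite("pics/g1.png",cv2.resize(f["pixels"][y0:y1,x0:x1],None,fx=6,fy=6,interpolation=cv2.INTER_CUBIC))
E
```

```text
11.9667 [ 527.53385801 -273.3460426    52.37063893] [-0.1217779   0.26414844  1.13373401]
```

View pics/g1.png

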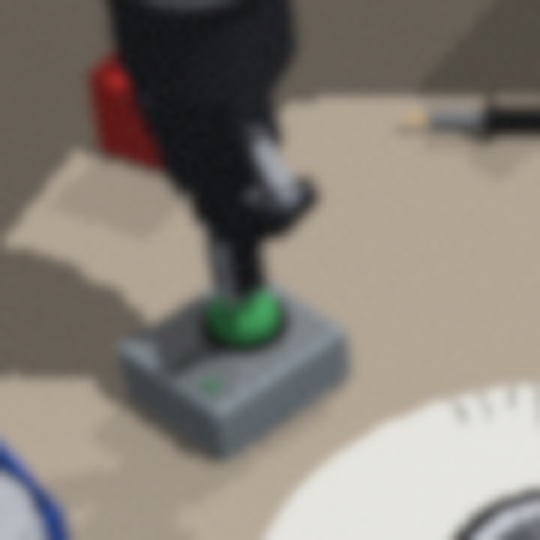

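play_rows(
  motion=[
    {"hand": 0, "slide": [0, 0.004, 0], "twist": [0, 0, 0]},
    {"hand": 0, "slide": [0, 0.008, 0], "twist": [0, 0, 0]},
    {"hand": 0, "slide": [0, 0.01, 0], "twist": [0, 0, 0]},
    {"hand": 0, "slide": [0, 0.012, 0], "twist": [0, 0, 0]},
    {"hand": 0, "slide": [0, 0.014, 0], "twist": [0, 0, 0]},
    {"hand": 0, "slide": [0, 0.0145, 0], "twist": [0, 0, 0]},
    {"hand": 0, "slide": [0, 0.0145, 0], "twist": [0, 0, 0]},
    {"hand": 0, "slide": [0, 0.0145, 0], "twist": [0, 0, 0]},
  ],
)

```text
t: 12.68
ee_pos: [527.6, -273.5, 37.9]
ee_rot: [[-0.17, 0.001, 0.985], [-0.985, -0.0, -0.17], [0.0, -1.0, 0.001]]
ft_force: [-1.5, 0.7, 8.5]
gripper_width: -0.004
```

play_rows(
  motion=[
    {"hand": 0, "slide": [0, 0.0005, 0], "twist": [0, 0, 0]},
    {"hand": 0, "slide": [0, 0.001, 0], "twist": [0, 0, 0]},
    {"hand": 0, "slide": [0, 0.001, 0], "twist": [0, 0, 0]},
    {"hand": 0, "slide": [0, 0.001, 0], "twist": [0, 0, 0]},
  ],
)

```text
t: 13.02
ee_pos: [527.7, -273.6, 37.4]
ee_rot: [[-0.17, 0.001, 0.985], [-0.985, -0.0, -0.17], [0.0, -1.0, 0.001]]
ft_force: [-3.0, 2.1, 16.1]
gripper_width: 0.004
```

```bash
python3 - <<'E'
from h import *
s=get_state();print(s["t"],s["ee_pos"],s["ft_force"])
f=grab_frame("scene");x0,y0,x1,y1=160,110,250,200;cv2.imwrite("pics/g2.png",cv2.resize(f["pixels"][y0:y1,x0:x1],None,fx=6,fy=6,interpolation=cv2.INTER_CUBIC))
E
```

```text
13.0167 [ 527.68647161 -273.56984159   37.40766998] [-2.97323318  2.05833134 16.14387483]
```

View pics/g2.png

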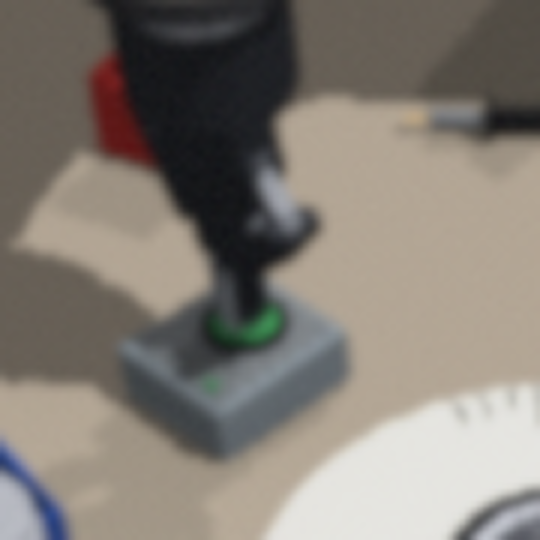

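The force is rising steeply (16 N) and the tip is at z = 37.4, so the button is bottomed. I'll lift straight off.

play_rows(
  motion=[
    {"hand": 0, "slide": [0, -0.005, 0], "twist": [0, 0, 0]},
    {"hand": 0, "slide": [0, -0.015, 0], "twist": [0, 0, 0]},
    {"hand": 0, "slide": [0, -0.04, 0], "twist": [0, 0, 0]},
    {"hand": 0, "slide": [0, -0.075, 0], "twist": [0, 0, 0]},
    {"hand": 0, "slide": [0, -0.11, 0], "twist": [0, 0, 0]},
    {"hand": 0, "slide": [0.04, -0.13, 0], "twist": [0, 0, 0]},
    {"hand": 0, "slide": [0.07, -0.14, 0], "twist": [0, 0, 0]},
    {"hand": 0, "slide": [0.07, -0.14, 0], "twist": [0, 0, 0]},
    {"hand": 0, "slide": [0.07, -0.14, 0], "twist": [0, 0, 0]},
  ],
)

```text
t: 13.82
ee_pos: [514.7, -344.6, 177.6]
ee_rot: [[-0.173, 0.001, 0.985], [-0.985, -0.001, -0.173], [0.001, -1.0, 0.001]]
ft_force: [0.0, 1.4, -0.6]
gripper_width: 0.002
```

```bash
python3 m.py b; python3 - <<'E'
from h import *
s=get_state();print(s["t"],s["ee_pos"],s["ft_force"])
cv2.imwrite("pics/sf.png",grab_frame("scene")["pixels"]);f=grab_frame("top");cv2.imwrite("pics/tf.png",f["pixels"])
E
```

```text
top 130 50.3125 [276.33 200.72] 62.0 132.86
top 145 40.3125 [276.15 200.49] 61.9 132.22
top 160 25.5625 [275.74 200.23] 62.2 131.17
red 110.51247947680902 131.50737342224176
scene (np.float64(129.39428226600828), array([0.34030914, 0.05320537]))
scene red 131.97572730697286
14.0667 [ 515.58365887 -341.18606267  176.1297439 ] [-0.30687256  0.17446363 -0.0733606 ]
```

View pics/top_b.png

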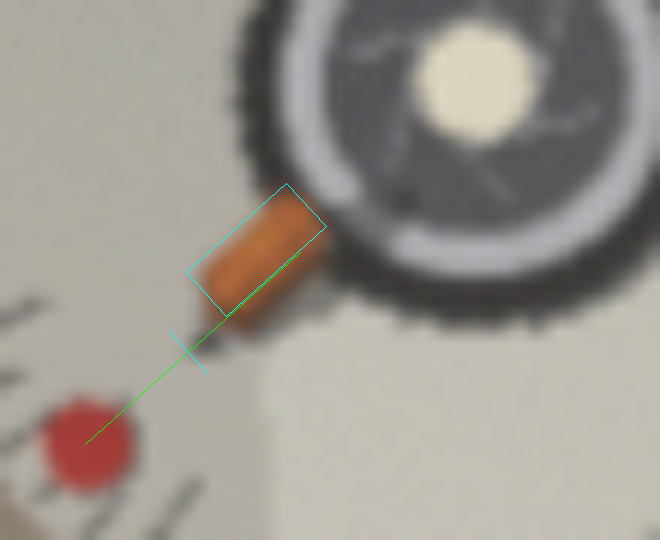

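View pics/sf.png

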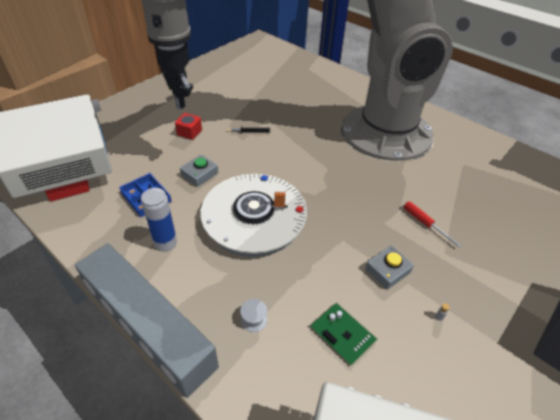

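```bash
python3 -c "
from workcell import *
print(finish_job())"
```

```text
the job is handed in; nothing more can be done
None
```

I pushed the orange lever from its −y side with the shut fingertips, never pinching it, until its pointer lined up with the red marker. I then pressed the green button and let it go. The job was handed in at about 14 s of the 48 s allowed.

**Pointer angle:** the last checks disagree by a few degrees.
- **Top camera, pointer tip:** within about 0.5–1° of the line to the middle of the red marker. I trusted this one most, as it looks at the tip itself and was clean.
- **Top camera, paddle:** within about −0.3° to +1.4°.
- **Scene camera, paddle:** about −2.5°. This view already read 1–2° low against the top camera before anything moved.

**Green button:** the fingertips went down to 37.4 mm, at or just past the 38 mm full-travel height. The force rose to 16 N, against about 5 N for a full press. I then lifted straight off. I could not read the button's travel directly.

**Rest of the scene:** the ring showed no movement beyond measurement noise after the press. In the last picture the robot was clear of everything. I did not go near the yellow button, and the loose things looked undisturbed by eye.

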